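Sort the empty power module from the real one

TASK

Two look-alike plug-in power modules stand on the bench: one has its iron-core transformer inside, the other is an empty housing. Lift the left one (as the robot sees it) to feel its weight and set it back where it stood, then lift the right one; plug whichever is lighter fully home into the socket block as a dust blank and let go of it. Finish holding the heavier one in the gripper, upright and still, ten to twenty centimetres above the middle of the steel tray; do not topple the modules and leave the jar, wrench and tape roll alone.

Things in the scene. Friction and masses are not known exactly. Their poses are not given: they have to be found in the camera images.
- module_a: One of two modules that look the same (one weighs 140 to 220 g, the other 410 to 560 g; which is which cannot be seen). Grey housing 46 (x) x 34 (y) x 40 mm high over a black plug foot 30 (x) x 22 (y) x 16 mm high, standing on the bench, the left one (larger y) 12 cm or more left of the other. Origin: centre of the foot's underside; z up. Grip the housing across its 34 mm width.
- module_b: One of two modules that look the same (one weighs 140 to 220 g, the other 410 to 560 g; which is which cannot be seen). Grey housing 46 (x) x 34 (y) x 40 mm high over a black plug foot 30 (x) x 22 (y) x 16 mm high, standing on the bench, the left one (larger y) 12 cm or more left of the other. Origin: centre of the foot's underside; z up. Grip the housing across its 34 mm width.
- socket: Fixed grey socket block 110 (x) x 90 (y) x 32 mm high with one rectangular hole in the middle of its top. Origin: centre of its underside on the bench; x along the long side.
- socket_mouth (a point): Centre of the hole's mouth on the block's top, 32 mm above the bench; axes as the block's. Hole 34 (x) x 26 (y) mm, 20 mm deep, mouth chamfered 3 mm. A module's foot goes in with its x along the hole's x, either way round; fully home, the housing rests on the block's top and the module's origin lies 16 mm below this point.
- tray: Fixed open steel tray 120 x 120 mm, 25 mm high, walls 4 mm. Origin: centre of its underside on the bench, z up.
- jar: White closed jar, 70 mm in diameter, 100 mm high, beyond the work. Origin: centre of its underside. A bystander: do not move or knock it.
- wrench: Steel wrench lying flat beyond the work. Origin: on its underside near the middle, x along its length. A bystander: do not move or knock it.
- tape: Dark roll of tape lying flat, 90 mm outside, 70 mm inside, 25 mm high, beyond the work. Origin: centre of its underside. A bystander: do not move or knock it.
Mind the look-alikes: they are no part of the job. What is shaped like the module_a but blue is not meant. Leave any brown look-alike of the tray alone.

How it is judged:
By the outcome, as a careful person would: the job done as asked, in the order asked, and still so for the second after the job is handed in, while the arm keeps its last pose, push and grip.
It also fails if it takes over 72 s, if anything falls off the work surface, if the arm or the gripper's body presses on something with over 40 N, if the wrist force passes 120 N, or if a joint passes its speed limit or range.

ROBOT

A 6-joint arm with a two-finger parallel gripper is mounted at the origin on the work surface. World frame = base frame: x ahead of the robot, y to its left, z up, the work surface at z = 0. Lengths are in mm, angles in rad, forces in N, time in s.
With the tool pointing down it reaches from about 275 to 750 mm from the base axis. Payload 10.2 kg.
Tool frame: the origin (TCP) lies on the centre line of the jaws, within the pads' length; the fingertips stand 19 mm ahead of it and the grasp point (between the pads) is the TCP; z points along the fingers, y is the line along which they close (so a half turn about z gives the same grasp; the last joint's range is limited). The gripper opens to 88 mm and grips with 3 to 60 N. Pads are 18 mm wide; open, the fingers measure 123 mm over their backs; the gripper's body (75 mm by 187 mm) begins 45 mm behind the grasp point.
Start: joints at [-1.501, 0.313, 1.498, -0, 1.331, -0.223], TCP at [151.52, -502.666, 257.72] pointing down, gripper open.
Joint ranges: [-2.94, 2.94], [-0.97, 2.17], [0.19, 2.56], [-1.23, 4.37], [0.02, 3.11], [-2.88, 2.88]. Speed limits (rad/s): [2.39, 2.39, 3.01, 3.14, 3.14, 3.14].

INTERFACE

Orientations are given as a 3x3 rotation matrix whose columns are the frame's x, y, z axes.
In Python, from cell import robot, eyes, spotter gives the robot as it stands. Calls block until the motion is done:
- robot.reach(position, orientation): joint-space move of the TCP to a pose.
- robot.movel(position, frame=None, vel=150, f_stop=None): straight line of the TCP; frame=None keeps the orientation; vel is the mean speed in mm/s. With f_stop (N) it stops when the force on the tool has changed by that much, and returns True; else False.
- robot.movej(angles): joint-space move.
- robot.gripper_open() and robot.close(grip_force=None): open the fingers fully, or close them until they stop; grip_force is the grip in N (None keeps the last).
- robot.wait(seconds).
- robot.inverse_kinematics(position, orientation): joint angles nearest the present ones, or None.
- eyes.grab_frame(name): name is "side" or "top"; returns a dict with "pixels" (420x560x3 uint8, red, green, blue), "depth" (420x560 float32, mm along the optical axis (not along the pixel's ray), 0 where there is no reading), "fx", "fy", "cx", "cy" (pixels), "position" and "rotation" of the camera in the world. Camera axes: x right, y down, z forward; pixel columns grow to the right and rows downward; lengths in mm; the calibration is good to about 2 mm. A picture is of the moment at which its call begins.
A pose or a line that the arm cannot do raises robot.Unreachable and nothing moves.
- robot.sign_off(): hands the job in; it is judged then, once.
Trained networks look in the newest picture that a camera, given by its name, has taken for a name from the list of things; names that differ only in an ending like _2 or _b are one class to them, and where a whole thing is asked for, a point or a joint stands for the part that bears it (a point fixed in the world has none). Each returns a list of dicts, best first, with "confidence" (0 to 1); they miss things now and then, are a little off and sometimes report something else, mostly with a low value. They report only what shows in the picture. A call takes as long as a camera call. They do not tell look-alikes from the thing itself.
- spotter.look_for(camera, thing): "box" ([left, top, right, bottom] as shares, 0 to 1, of the picture: columns of its width, rows of its height, round what is visible of it).
Readings, each from a call of its own:
- robot.read_clock(): time.
- robot.read_q(): joint angles.
- robot.read_joint_velocities(): joint speeds.
- robot.read_joint_efforts(): joint torques, N m.
- robot.read_tcp_pos(): TCP position.
- robot.read_ee_rot(): TCP orientation.
- robot.read_force(): force on the tool from outside, world axes, zero at the start.
- robot.read_moment(): the same for the moment, N m.
- robot.read_width(): finger opening in mm.
- robot.read_finger_force(): force on a finger pad.
Only numpy, scipy, OpenCV 4.12 (cv2) and the standard library are available. Lean on these libraries where they do the work, as an engineer would, in place of code of your own. Each camera call takes 0.05 s, during which the arm holds its last target. There are 200 camera calls.

## Working session

There is one attempt and no reset: what is moved stays moved. The work goes in short steps, each a Python script; the robot and the scene stay as the last script left them, time stands still between calls to the robot, and variables do not carry over. Pictures are saved under pics/ and viewed, at most 10 in all, crops included, and the job is handed in when it is done.

```bash
mkdir -p pics; ls; python3 - <<'E'
from cell import robot, eyes, spotter
import cv2,numpy as np,pickle
for n in("top","side"):
    f=eyes.grab_frame(n); pickle.dump(f,open(n+'.pkl','wb'))
    cv2.imwrite(f'pics/{n}1.png',f['pixels'][:,:,::-1])
    print(n,f['position'],np.round(f['rotation'],3).tolist(),f['fx'],f['cx'],f['cy'])
    for t in("module_a","socket","tray"):
        print(t,[(np.round(np.array(d['box'])*[560,420,560,420]).tolist(),round(d['confidence'],2)) for d in spotter.look_for(n,t)])
print(robot.read_clock())
E
```

```text
pics
top [ 463.88057393   36.97120824 1197.474197  ] [[-0.022, -0.996, 0.083], [-1.0, 0.021, -0.017], [0.015, -0.083, -0.996]] 464.9652889524599 269.6522057526978 205.75415400614423
module_a [([135.0, 200.0, 156.0, 218.0], 0.78), ([209.0, 227.0, 226.0, 249.0], 0.7), ([169.0, 144.0, 204.0, 176.0], 0.68), ([93.0, 204.0, 122.0, 224.0], 0.61)]
socket [([381.0, 213.0, 428.0, 267.0], 0.66)]
tray [([385.0, 112.0, 438.0, 169.0], 0.95), ([290.0, 249.0, 342.0, 302.0], 0.75), ([285.0, 173.0, 334.0, 224.0], 0.7)]
side [-24.10106841 744.65838691 872.5370981 ] [[-0.778, -0.399, 0.485], [-0.628, 0.521, -0.579], [-0.022, -0.755, -0.656]] 437.460412665884 287.96009981297743 215.8425729918711
module_a [([173.0, 305.0, 200.0, 333.0], 0.84), ([206.0, 283.0, 229.0, 303.0], 0.78), ([276.0, 248.0, 294.0, 274.0], 0.73)]
socket [([359.0, 168.0, 396.0, 200.0], 0.87)]
tray [([335.0, 206.0, 381.0, 260.0], 0.85), ([284.0, 187.0, 338.0, 227.0], 0.69), ([302.0, 136.0, 346.0, 170.0], 0.58)]
0.4
```

View pics/top1.png

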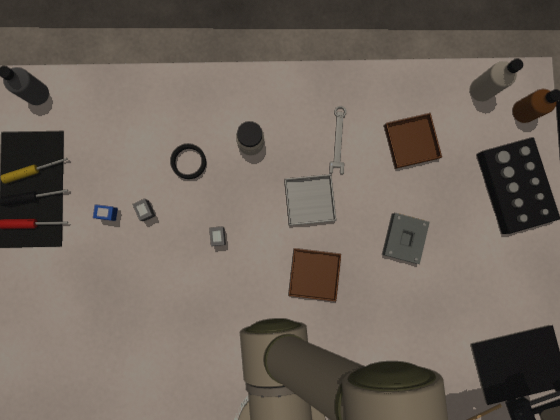

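View pics/side1.png

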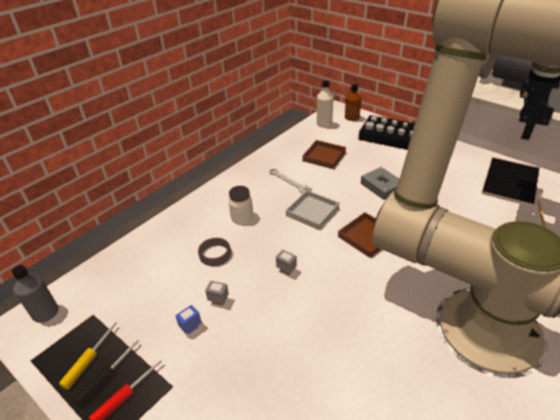

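Top view: the grey modules are at (145,210) (left) and (218,237) (right), the blue decoy is at (105,213), the steel tray at (310,201) and the socket at (406,239). The side view shows the same layout.

```bash
cat > h.py <<'E'
import numpy as np,cv2
def world(f):
    d=f['depth']; v,u=np.indices(d.shape)
    P=np.stack([(u-f['cx'])/f['fx']*d,(v-f['cy'])/f['fy']*d,d],-1)
    return P@np.array(f['rotation']).T+f['position']
def rect(W,c,r,z0,z1,up=6):
    """min-area rectangle, in world xy, of the points with z0<z<z1 within r px of c"""
    u,v=c; p=W[v-r:v+r,u-r:u+r]
    q=p[(p[...,2]>z0)&(p[...,2]<z1)]
    (x,y),(a,b),t=cv2.minAreaRect(q[:,:2].astype(np.float32))
    if a<b: a,b,t=b,a,t+90
    t=(t+90)%180-90
    return np.array([x,y,np.median(q[:,2]),a,b,t,len(q)]).round(1)
def R(yaw):  # tool down; tool x along yaw, closing axis y square to it
    c,s=np.cos(yaw),np.sin(yaw)
    return np.array([[c,s,0],[s,-c,0],[0,0,-1.]])
E
python3 - <<'E'
import pickle,cv2,numpy as np
from h import *
f=pickle.load(open('top.pkl','rb'));W=world(f)
for n,c,r,a,b in(("L",(145,210),18,46,70),("R",(218,237),18,46,70),("sock",(406,239),34,24,45),("tray",(310,201),36,17,40),("hole",(406,239),9,-5,24),("floor",(200,300),10,-20,20)):
    try: print(n,rect(W,c,r,a,b).tolist())
    except Exception as e: print(n,e)
im=f['pixels'][:,:,::-1]
s=[cv2.resize(im[v-25:v+25,u-25:u+25],(400,400),interpolation=cv2.INTER_CUBIC) for u,v in((145,210),(218,237))]
s2=cv2.resize(im[239-30:239+30,406-30:406+30],(400,400),interpolation=cv2.INTER_CUBIC)
cv2.imwrite('pics/c1.png',cv2.resize(np.hstack(s+[s2]),(798,266)))
E
```

```text
L [556.8, 331.2, 55.8, 46.1, 35.4, 23.8, 275.0]
R [487.9, 149.3, 55.8, 46.0, 34.4, 4.6, 266.0]
sock [473.9, -325.5, 32.2, 111.9, 91.8, -15.9, 1475.0]
tray [576.6, -86.0, 24.6, 120.6, 120.1, -85.7, 328.0]
hole [473.2, -328.8, 13.2, 33.4, 23.1, -17.4, 129.0]
floor [328.6, 199.7, 0.1, 49.4, 48.6, 88.9, 399.0]
```

View pics/c1.png

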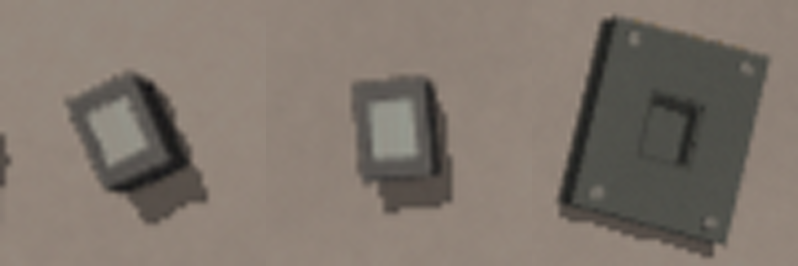

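```bash
cat >> h.py <<'E'
from cell import robot, eyes, spotter
L=(556.8,331.2,np.radians(23.8)); Rm=(487.9,149.3,np.radians(4.6)); S=(473.9,-325.5,np.radians(-15.9)); T=(576.6,-86.0,np.radians(4.3))
GZ=39
def best(p,yaw):
    q0=np.array(robot.read_q()); o=[]
    for k in(0,np.pi):
        q=robot.inverse_kinematics(p,R(yaw+k))
        if q is not None:o.append((abs(q-q0).max(),k))
    return R(yaw+min(o)[1])
def above(m,z=130): robot.reach([m[0],m[1],z],best([m[0],m[1],z],m[2]))
def pick(m,lift=60):
    above(m); f0=robot.read_force()[2]
    robot.movel([m[0],m[1],GZ],vel=100,f_stop=15)
    print('z',robot.read_tcp_pos()); robot.close(40); print('w',robot.read_width())
    robot.movel([m[0],m[1],GZ+lift],vel=80); robot.wait(.6)
    print('dF',robot.read_force()[2]-f0,'w',robot.read_width(),'t',robot.read_clock())
def putback(m):
    print('stop',robot.movel([m[0],m[1],GZ+.3],vel=60,f_stop=8),robot.read_tcp_pos())
    robot.gripper_open(); robot.movel([m[0],m[1],130],vel=120)
E
python3 - <<'E'
from h import *
print(robot.read_clock()); pick(L)
E
```

```text
0.4
z [557.17673315 331.37013568  39.76590355]
w 33.26483443373269
dF -2.317062144519907 w 33.91205052577973 t 7.0833
```

```bash
python3 - <<'E'
from h import *
putback(L); pick(Rm)
E
```

```text
stop False [556.99020851 331.28161187  39.63823123]
z [488.24806268 149.386953    39.50282743]
w 33.79924537643581
dF -4.3063314830287585 w 34.02138533816197 t 14.2667
```

```bash
python3 - <<'E'
from h import *
putback(Rm)
f=eyes.grab_frame('top');W=world(f)
print('L',rect(W,(145,210),18,52,62),'R',rect(W,(218,237),18,52,62))
pick(L,lift=90)
above(S,110); robot.wait(.3)
f=eyes.grab_frame('top');W=world(f)
print(robot.read_tcp_pos(),robot.read_clock(),'sock',rect(W,(406,239),45,28,36))
cv2.imwrite('pics/s1.png',cv2.resize(f['pixels'][180:300,330:480,::-1],(750,600)))
g=eyes.grab_frame('side'); cv2.imwrite('pics/s2.png',cv2.resize(g['pixels'][110:230,310:460,::-1],(750,600)))
E
```

```text
stop True [487.59892183 149.29404801  38.99060306]
L [557.9 330.1  55.8  45.6  34.6  24.  253. ] R [ 0.  0. nan  0.  0.  0.  0.]
z [557.1985307  331.35179548  39.76991866]
w 33.69585017131253
dF -1.3964192931320136 w 33.61733102284272 t 21.7333
[ 474.01765286 -325.35088544  110.00804688] 24.4417 sock [ 480.  -308.7   32.   123.6   37.9  -35.7  210. ]
  return _methods._mean(a, axis=axis, dtype=dtype,
  ret = ret.dtype.type(ret / rcount)
```

View pics/s2.png

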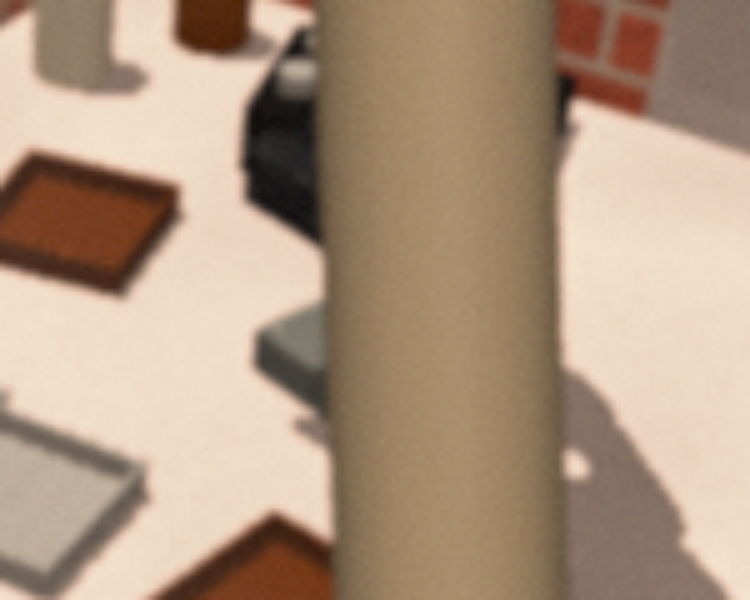

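```bash
python3 - <<'E'
import pickle
from h import *
for n,cL,cR,cS in(("top",(145,210),(218,237),(406,239)),("side",(217,291),(286,260),(377,182))):
    f=pickle.load(open(n+'.pkl','rb'));W=world(f)
    for k,c,r,a,b in(("L",cL,20,53,60),("R",cR,20,53,60),("S",cS,36,29,36)):
        q=rect(W,c,r,a,b); print(n,k,q.tolist())
    u,v=cS;p=W[v-10:v+10,u-10:u+10].reshape(-1,3)
    h=p[(p[:,2]<29)]; print('hole',h.mean(0).round(1),len(h))
E
```

```text
top L [557.3, 330.3, 56.4, 46.1, 33.4, 23.2, 220.0]
top R [488.1, 149.1, 56.0, 45.5, 33.9, 4.9, 228.0]
top S [473.2, -325.5, 32.3, 109.9, 91.6, -16.3, 1263.0]
hole [ 472.2 -329.7   16.7] 167
side L [555.9, 333.2, 56.7, 45.9, 35.3, 24.3, 217.0]
side R [486.2, 151.1, 56.9, 45.8, 35.2, 4.0, 178.0]
side S [545.8, -346.6, 32.8, 267.2, 93.8, -17.7, 494.0]
hole [ 481.4 -300.8   17.6] 132
```

```bash
python3 - <<'E'
from h import *
o=robot.read_ee_rot(); k=0 if o[0][0]>0 else np.pi
x,y,yaw=473.3,-324.7,np.radians(-16.1)+k
robot.movel([x,y,80],R(yaw),vel=80)
f0=np.array(robot.read_force())
print(robot.movel([x,y,55.2],vel=25,f_stop=12))
print(robot.read_tcp_pos(),robot.read_force()-f0,robot.read_moment(),robot.read_clock())
E
```

```text
False
[ 473.37494221 -324.78436152   55.34889653] [ 0.51128959  0.01061977 -0.73139127] [ 0.05603578  0.0022691  -0.01858849] 26.1583
```

```bash
python3 - <<'E'
from h import *
f0=np.array(robot.read_force())
print(robot.movel([473.3,-324.7,53.0],vel=10,f_stop=10))
print(robot.read_tcp_pos(),robot.read_force()-f0,robot.read_width(),robot.read_clock())
robot.gripper_open(); robot.movel([473.3,-324.7,130],vel=120)
above(Rm)
f=eyes.grab_frame('top');W=world(f)
print('top',rect(W,(406,239),15,60,85),'sock',rect(W,(406,239),36,29,36),robot.read_clock())
cv2.imwrite('pics/s3.png',cv2.resize(f['pixels'][180:300,330:480,::-1],(750,600)))
E
```

```text
True
[ 473.4418346  -324.82768047   54.95484146] [-1.95176663 -0.8052181   5.96615688] 33.767956021144876 26.3667
top [ 475.  -325.2   72.    46.5   36.7  -17.2  287. ] sock [ 473.  -325.3   32.3  110.1   91.1  -16.1 1082. ] 29.85
```

View pics/s3.png

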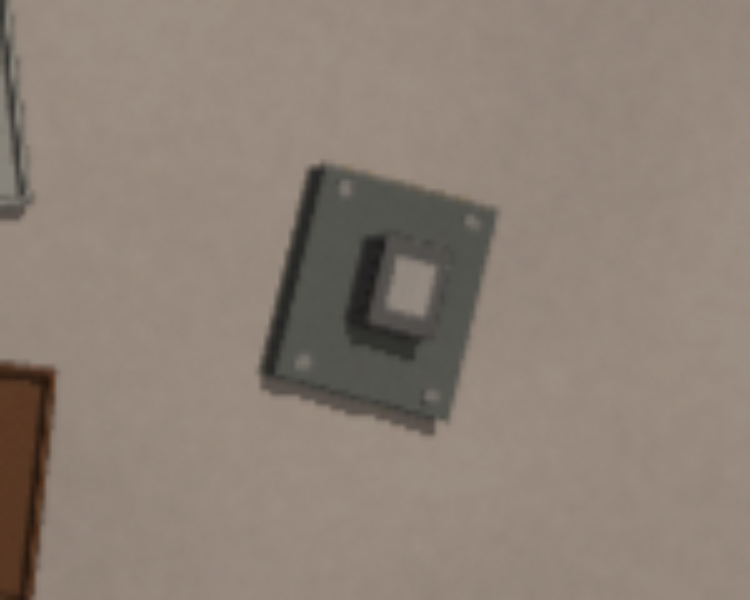

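The module's top sits at 72 mm (32 + 40), so it is fully home and released. Next is the heavy one.

```bash
python3 - <<'E'
from h import *
pick(Rm,lift=150)
above((T[0],T[1]+.6,T[2]),191); robot.wait(1.0)
print(robot.read_tcp_pos(),robot.read_width(),robot.read_force(),abs(np.array(robot.read_joint_velocities())).max(),robot.read_clock())
g=eyes.grab_frame('side'); cv2.imwrite('pics/e.png',g['pixels'][:,:,::-1])
E
```

```text
z [488.23465441 149.35436267  39.51926067]
w 33.5568184439398
dF -5.246717835062779 w 33.4252819507147 t 34.6417
[576.59733237 -85.41662352 191.0173524 ] 33.97176731674623 [-0.78413008 -0.4060326  -5.02126886] 0.0008536497604543151 36.625
```

View pics/e.png

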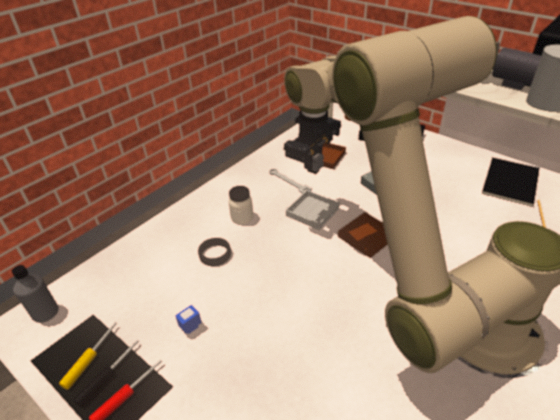

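The gripper at (315,150) is over the steel tray at (313,208). A 34 mm finger opening and a load of about 5 N show the heavy module is held. The jar, wrench and tape are undisturbed.

```bash
python3 -c "
from cell import robot
print(robot.sign_off())"
```

```text
the job is handed in; nothing more can be done
None
```

The job is handed in: the left module was the lighter one and is plugged fully home in the socket and released, and the heavier right one is held still about 15 cm above the middle of the steel tray.

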